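# Block the beam and right the toppled optics

### The job

Some post-mounted optics have fallen over on the laser bench. First block the beam by raising the small lever on the shutter head all the way, and only then handle the fallen mounts: stand each of them upright on the black mounting plate, with its whole base on the plate. Once all of them stand there, open the beam again by lowering the lever all the way, and leave the bottle, screwdriver and cardboard box alone; never touch a mount while the lever is down.

Things in the scene. Friction and masses are not known exactly. Their poses are not given: they have to be found in the camera images.
- lever (a joint): pivot lever of the shutter head, rad: 0 = fully lowered (beam open, arm 0.5 below level), 1.0 = fully raised (beam blocked, arm 0.5 above level). Stays where it is left (friction; about 1.5 N at the knob moves it). Starts lowered or nearly so
- lever_knob (a point): centre of the black knob on the lever's free end: a cylinder 18 dia x 16 long whose axis is parallel to the pivot axis (head y); the lever arm is an 8 mm steel rod, knob 90 from the pivot. A grip on its two end faces, from above, is 16 wide
- lever_pivot (a point): pivot of the lever, fixed to the head, 165 above the table; its axes are the head's: y is the pivot axis, -x is the side to which the lever points (roughly the robot's side)
- head: shutter head: white box 64 x 56 x 72 (x, y, z), top 186 above the table, on a fixed 32 dia post with a round 72 dia foot. Origin: centre of the foot's underside on the table, z up. The lever runs along its -y side, past its -x face; fixed in place
- plate: black mounting plate, fixed flat on the table, 180 x 320 x 8 (x, y, z), bare and level. Origin: centre of its underside, z up, y along its length; top face 8 above the table
- mount_square: optic mount with a square head 46 wide x 46 high, 123 tall overall; square steel base 60 x 60 x 16, steel stem 16 dia from 16 to 77 above the underside, black head 26 thick (body x) above that. Origin: centre of underside; body z runs up the stem; centre of mass near z = 25; 0.3 to 0.56 kg. Starts lying flat on a head face, body z 9 degrees below level, head roughly away from the robot
- mount_round: optic mount, round disc head 46 dia (its axis along body x), 123 tall overall; square steel base 60 x 60 x 16, steel stem 16 dia from 16 to 77 above the underside, black head 26 thick (body x) above that. Origin: centre of underside; body z runs up the stem; centre of mass near z = 25; 0.3 to 0.56 kg. Starts lying flat on a head face, body z 9 degrees below level, head roughly away from the robot
- mount_tall: optic mount with a narrow head 36 wide x 60 high, 137 tall overall; square steel base 60 x 60 x 16, steel stem 16 dia from 16 to 77 above the underside, black head 26 thick (body x) above that. Origin: centre of underside; body z runs up the stem; centre of mass near z = 25; 0.3 to 0.56 kg. Starts lying flat on a head face, body z 9 degrees below level, head roughly away from the robot
- bottle: bystander: white lens-cleaner bottle, 56 dia x 130, origin under its centre; leave alone
- driver: bystander: screwdriver about 200 long, lying on the table; leave alone
- tissue_box: bystander: cardboard box 110 x 70 x 50, origin under its centre; leave alone

How it is judged:
By the outcome, as a careful person would: the job done as asked, in the order asked, and still so for the second after the job is handed in, with the robot touching nothing.
Of mount_square, mount_round, mount_tall only 2 to 3 are there at a start; the rules pass over those that are not, and their reading is None.
At some moment in a run one of mount_square, mount_round, mount_tall may be knocked a few centimetres aside while the robot is not near it.
Once in a run the grip may slacken for a moment while it holds something.
It also fails if it takes over 210 s, if anything falls off the work surface, if the arm or the gripper's body presses on something with over 40 N, if the wrist force passes 120 N, or if a joint passes its speed limit or range.

### The arm

A 6-joint arm with a two-finger parallel gripper is mounted at the origin on the work surface. World frame = base frame: x ahead of the robot, y to its left, z up, the work surface at z = 0. Lengths are in m, angles in rad, forces in N, time in s.
With the tool pointing down it reaches from about 0.25 to 0.725 m from the base axis. Payload 4 kg.
Tool frame: the origin (TCP) lies at the very end of the fingers, on their centre line; the grasp point (between the pads) lies 19 mm behind it; z points along the fingers, y is the line along which they close (so a half turn about z gives the same grasp; the last joint's range is limited). The gripper opens to 85 mm and grips with 20 to 120 N. Pads are 22 mm wide; open, the fingers measure 114 mm over their backs; the gripper's body (76 mm by 85 mm) begins 54 mm behind the grasp point. The pads swing forward as they close: fully open they stand 13 mm farther back than shut.
Start: joints at [-1.243, 0.241, 0.005, 1.335, 0, 1.571], TCP at [0.161, -0.473, 0.231] pointing down, gripper open.
Joint ranges: [-2.72, 2.72], [-1.05, 1.87], [-1.09, 1.28], [-1.99, 2.15], [-1.42, 1.44], [-3.14, 3.14]. Speed limits (rad/s): [2.79, 2.79, 3.14, 3.14, 3.14, 3.14].

### API

Orientations are given as a unit quaternion [x, y, z, w].
In Python, from workcell import bot, vision, workorder gives the robot as it stands.
- The arm moves only by the shell command python3 -m creep 'ROWS' [OPENING]. ROWS is JSON, a list of rows, each a list of 2 entries, a list of its own where there are three numbers: the shift along the tool's x, y, z in mm, then the turn, a rotation vector about the tool's x, y, z in rad. In form: [[[dx, dy, dz], [wx, wy, wz]], ...]. A call has 1 to 12 rows; each row shifts and turns the commanded pose from where the row before left it, along the tool's axes as they then stand; what a row does not reach is not made up. A row lasts 1/8 s, in which the tool goes at most 62.5 mm and 10.7 degrees, less where a joint would pass 70% of its speed; a pose out of reach is approached as far as the arm can. A call is refused whole if a number of a shift passes 62.5 or a number of a turn 0.188, either way. A call with a gripper value outside its range is refused whole. OPENING is the finger opening in mm, from 0 to 85.4, set as the call begins (- or left out, the last holds). The fingers move at their own pace and stop on an object; the grip force is fixed at half the most. Time passes only in rows, so rows that do not move let the fingers close. It gives the time, the measured TCP pose, the force, the opening and the grip force at its end, in the units of the state.
- bot.get_obs(): the state, without advancing time (a new reading comes with each control period).
- vision.camera(name): name is "scene" or "top" or "wrist"; returns a dict with "image" (384x512x3 uint8, blue, green, red), "z_map" (384x512 float32, m along the optical axis (not along the pixel's ray), 0 where there is no reading), "K" (3x3 intrinsics, pixels), "rvec" (rotation vector, rad) and "tvec" (3), from world to camera coordinates, as OpenCV has them; the wrist camera has in their place "tool_from_camera" (4x4, takes a point from camera to tool coordinates, whose origin is the TCP and whose axes are the flange's). Camera axes: x right, y down, z forward; pixel columns grow to the right and rows downward; lengths in m; the calibration is good to about 2 mm. The wrist camera is an equidistant fisheye: a pixel r from the principal point sees the ray r / f radians off the axis. A picture is of the moment at which its call begins: read the wrist's pose just before it.
- workorder.job_done(): hands the job in; it is judged then, once.
Trained networks look in a picture, given as the dict that the camera call returned (one of the last four; its "shot" number tells which), for a name from the list of things; names that differ only in an ending like _2 or _b are one class to them, and where a whole thing is asked for, a point or a joint stands for the part that bears it (a point fixed in the world has none). Each returns a list of dicts, best first, with "score" (0 to 1); they miss things now and then, are a little off and sometimes report something else, mostly with a low value. They report only what shows in the picture. A call takes as long as a camera call.
- vision.spot_in(picture, query): "position" ([column, row] in pixels, amid what is visible of it).
- vision.place_of(picture, query): "position" ([column, row] in pixels: a listed point, or the origin of a listed thing).
The state is a dict: "clock": time; "joint_pos": joint angles; "joint_vel": joint speeds; "tau": joint torques, N m; "eef_pos": TCP position; "tool_rot": TCP orientation; "ft_force": force on the tool from outside, world axes, zero at the start; "ft_torque": the same for the moment, N m; "grip_width": finger opening in m; "grasp_force": force on a finger pad.
Only numpy, scipy, OpenCV 4.12 (cv2) and the standard library are available. Lean on these libraries where they do the work, as an engineer would, in place of code of your own. Each camera call takes 0.05 s, during which the arm holds its last target. There are 200 camera calls.

## Working session

There is one attempt and no reset: what is moved stays moved. The work goes in short steps, Python scripts to look and compute and a shell command to move; the robot and the scene stay as the last step left them, time stands still between calls to the robot, and variables do not carry over. Pictures are saved under pics/ and viewed, at most 14 in all, crops included, and the job is handed in when it is done.

```bash
ls; mkdir -p pics
cat > h.py <<'E'
import numpy as np, cv2
from scipy.spatial.transform import Rotation as R
from workcell import bot, vision, workorder
def w2c(p):
    T=np.eye(4);T[:3,:3]=cv2.Rodrigues(np.array(p["rvec"],float))[0];T[:3,3]=np.ravel(p["tvec"]);return T
def tool():
    o=bot.get_obs();T=np.eye(4);T[:3,:3]=R.from_quat(o["tool_rot"]).as_matrix();T[:3,3]=o["eef_pos"];return T
def shot(name):
    T=tool();p=vision.camera(name)
    p["c2w"]=T@np.array(p["tool_from_camera"]) if name=="wrist" else np.linalg.inv(w2c(p))
    p["fish"]=name=="wrist";return p
def rays(p,uv):
    uv=np.atleast_2d(np.array(uv,float));K=np.array(p["K"]);a=(uv-K[:2,2])/[K[0,0],K[1,1]]
    if p["fish"]:
        t=np.linalg.norm(a,axis=1,keepdims=True)+1e-9;a=a/t*np.tan(np.minimum(t,1.5))
    return np.c_[a,np.ones(len(a))]
def cloud(p,step=1):
    v,u=np.mgrid[0:384:step,0:512:step];uv=np.c_[u.ravel(),v.ravel()]
    z=p["z_map"][v,u].ravel();q=rays(p,uv)*z[:,None];P=q@p["c2w"][:3,:3].T+p["c2w"][:3,3];P[z<=0]=np.nan
    return P.reshape(v.shape+(3,))
def onz(p,uv,z):
    d=rays(p,uv)@p["c2w"][:3,:3].T;o=p["c2w"][:3,3];return o+d*((z-o[2])/d[:,2])[:,None]
E
cat > a.py <<'E'
from h import *
print(bot.get_obs())
for n in ["scene","top"]:
    p=shot(n);cv2.imwrite(f"pics/{n}0.png",p["image"]);C=cloud(p)
    for q in ["mount_square","mount_round","mount_tall","lever_knob","lever_pivot","head","plate","bottle","driver","tissue_box"]:
        for f in ("spot_in","place_of"):
            if f=="place_of" and q in("bottle","driver","tissue_box"):continue
            for r in getattr(vision,f)(p,q)[:2]:
                u,v=np.clip(np.round(r["position"]).astype(int),0,[511,383]);print(n,f,q,round(r["score"],2),u,v,C[v,u].round(3))
E
python3 a.py
```

```text
pics
{'clock': 0.0, 'joint_pos': array([-1.24303614e+00,  2.41416777e-01,  3.73704148e-03,  1.33517907e+00,
        7.91694267e-06,  1.57080485e+00]), 'joint_vel': array([ 0.00098812,  0.00242311,  0.00151292, -0.00127278, -0.0009331 ,
        0.00116793]), 'tau': array([ 4.64809982e-04, -3.72321188e+01,  2.52405560e+01,  1.68497855e-02,
        6.37923540e-05,  5.31661371e-06]), 'eef_pos': array([ 0.16076504, -0.47279726,  0.23041593]), 'tool_rot': array([ 9.86601855e-01,  1.63143241e-01, -1.64343074e-04, -1.01806767e-03]), 'ft_force': array([ 0.53223489, -1.17980635,  0.77776904]), 'ft_torque': array([ 0.00476175, -0.00609812, -0.03012507]), 'grasp_force': 0.0, 'grip_width': 0.08511266161035157}
scene spot_in mount_square 0.9 167 192 [ 0.725 -0.229  0.025]
scene spot_in mount_square 0.53 193 105 [ 0.441 -0.447  0.03 ]
scene place_of mount_square 0.61 183 180 [ 0.67  -0.21   0.062]
scene place_of mount_square 0.61 234 283 [0.777 0.153 0.07 ]
scene spot_in mount_round 0.93 187 109 [ 0.457 -0.465  0.005]
scene place_of mount_round 0.54 204 102 [ 0.417 -0.412  0.058]
scene spot_in moun
[... 1235 characters left out ...]
38 0.142]
top place_of lever_knob 0.3 129 190 [0.603 0.326 0.173]
top spot_in lever_pivot 0.72 121 184 [0.618 0.342 0.188]
top place_of lever_pivot 0.65 128 188 [0.609 0.329 0.171]
top spot_in head 0.73 122 185 [0.616 0.342 0.182]
top spot_in head 0.27 326 154 [ 0.71  -0.22   0.033]
top place_of head 0.77 129 188 [0.609 0.327 0.17 ]
top spot_in plate 0.67 226 200 [0.58  0.081 0.008]
top place_of plate 0.61 130 186 [0.614 0.323 0.173]
top place_of plate 0.6 224 201 [0.577 0.087 0.008]
top spot_in bottle 0.81 203 138 [0.751 0.136 0.105]
top spot_in bottle 0.25 170 158 [0.708 0.245 0.029]
top spot_in driver 0.92 170 160 [0.703 0.246 0.024]
top spot_in tissue_box 0.72 247 139 [0.756 0.013 0.05 ]
```

View pics/top0.png

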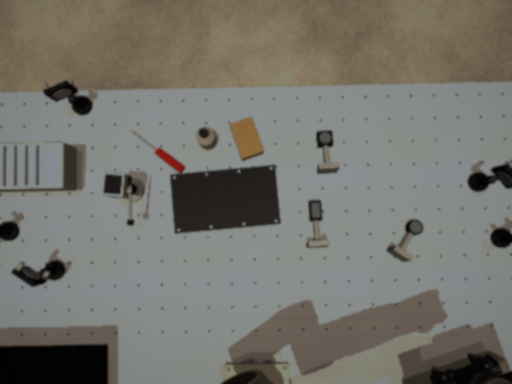

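View pics/scene0.png

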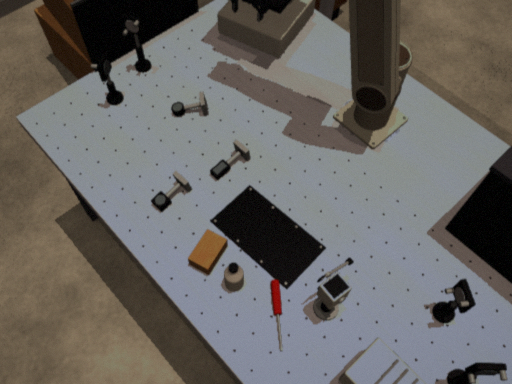

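The top view shows the square mount at about (325,150), the tall one at (316,225) and the round one at (407,240). The knob is at (130,222) and the plate is centred at (225,200). The scene view agrees with this.

```bash
cat > b.py <<'E'
from h import *
p=shot("top");C=cloud(p)
def box(m,z):
    m=m.astype(np.uint8);n,l,s,c=cv2.connectedComponentsWithStats(m)
    i=1+np.argmax(s[1:,4]);P=C[l==i][:,:2].astype(np.float32);r=cv2.minAreaRect(P*1000);return r,np.median(C[l==i],0).round(3),s[i,4]
v,u=np.mgrid[0:384,0:512]
reg=(u>90)&(u<160)&(v>160)&(v<240)
print("head",box(reg&(abs(C[...,2]-.186)<.008),0))
k=reg&(C[...,2]>.06)&(v>196);print("lever pts");
for q in range(197,229,3):
    m=k&(v==q); 
    if m.any(): print(q,C[m].mean(0).round(3),C[m].min(0).round(3)[1],C[m].max(0).round(3)[1])
g=p["image"].max(2);reg=(u>160)&(u<290)&(v>155)&(v<240)
print("plate",box(reg&(g<70)&(C[...,2]<.03),0))
for nm,(a,b,c,d) in dict(square=(305,345,125,176),tall=(300,335,195,252),round=(382,430,212,268)).items():
    m=(u>a)&(u<b)&(v>c)&(v<d)&(C[...,2]>.015);P=C[m]
    w=P[:,:2]-P[:,:2].mean(0);U=np.linalg.svd(w,full_matrices=False)[2][0];U*=np.sign(U[0]);t=w@U
    print(nm,len(P),P.mean(0).round(3),"dir",np.degrees(np.arctan2(U[1],U[0])).round(1),"ends",(P[:,:2].mean(0)+U*t.min()).round(3),(P[:,:2].mean(0)+U*t.max()).round(3),"zmax",P[:,2].max().round(3))
E
python3 b.py
```

```text
head (((619.1031494140625, 365.1095886230469), (57.38648223876953, 63.62034225463867), 85.25611877441406), array([0.618, 0.363, 0.187]), np.int32(516))
lever pts
197 [0.586 0.348 0.149] 0.325 0.375
200 [0.577 0.328 0.156] 0.325 0.331
203 [0.57  0.329 0.154] 0.326 0.333
206 [0.562 0.33  0.152] 0.328 0.332
209 [0.554 0.33  0.149] 0.328 0.334
212 [0.546 0.331 0.147] 0.328 0.334
215 [0.538 0.332 0.143] 0.33 0.335
218 [0.53  0.333 0.14 ] 0.331 0.335
221 [0.521 0.333 0.14 ] 0.327 0.341
224 [0.513 0.334 0.137] 0.328 0.342
plate (((584.91455078125, 85.49182891845703), (175.96939086914062, 315.93243408203125), 4.152393817901611), array([0.584, 0.085, 0.008]), np.int32(5956))
square 552 [ 0.717 -0.22   0.037] dir 2.3 ends [ 0.657 -0.223] [ 0.784 -0.217] zmax 0.069
tall 514 [ 0.504 -0.184  0.038] dir 0.9 ends [ 0.435 -0.185] [ 0.574 -0.183] zmax 0.067
round 531 [ 0.45  -0.449  0.038] dir -34.8 ends [ 0.406 -0.417] [ 0.509 -0.489] zmax 0.067
```

```bash
cat > plan.py <<'E'
import sys
from h import *
from scipy.linalg import logm, expm
# x y z(mm) yaw tilt n [grasp offset mm behind TCP]
def Rt(yaw,tilt): return R.from_euler("z",yaw,degrees=True).as_matrix()@np.diag([1.,-1,-1])@R.from_euler("y",tilt,degrees=True).as_matrix()
def plan(x,y,z,yaw,tilt,n=None,off=0,T=None):
    T=tool() if T is None else T;G=np.eye(4);G[:3,:3]=Rt(yaw,tilt);G[:3,3]=np.array([x,y,z])/1000+G[:3,2]*off/1000
    D=np.linalg.inv(T)@G;rv=R.from_matrix(D[:3,:3]).as_rotvec()
    m=int(np.ceil(max(np.linalg.norm(rv)/.18,np.linalg.norm(D[:3,3])/.050,1)));n=int(n or m)
    S=expm(np.real(logm(D))/n)
    print("n",n,"row",(S[:3,3]*1000).round(1).tolist(),R.from_matrix(S[:3,:3]).as_rotvec().round(4).tolist(),"| total d",(D[:3,3]*1000).round(1).tolist(),"rv",rv.round(3).tolist())
    return G
if __name__=="__main__":
    o=bot.get_obs();print("t",o["clock"].__round__(2),"tcp",(o["eef_pos"]*1000).round(1),"q",o["joint_pos"].round(2))
    T=None
    for a in sys.argv[1:]: T=plan(*map(float,a.split(",")),T=T)
E
python3 -m creep '[[[0,0,0],[0,0,0.15]],[[0,0,0],[0,0,0.15]],[[0,0,0],[0,0,0]]]' 40
python3 plan.py 515,334,240,175.25,0
```

```text
clock: 2.22
eef_pos: [0.161, -0.4734, 0.2313]
tool_rot: [1.0, 0.015, -0.0, -0.0]
ft_force: [-0.0, 0.9, -0.2]
grip_width: 0.0401
grasp_force: 0.0
t 2.23 tcp [ 161.  -473.4  231.3] q [-1.24  0.24  0.01  1.34 -0.    1.87]
n 18 row [70.8, 22.1, -0.5] [-0.0, -0.0, -0.1683] | total d [377.7, -796.6, -8.7] rv [-0.0, -0.0, -3.029]
```

```bash
python3 -m creep '[[[0,0,0],[0,0,-0.18]],[[0,0,0],[0,0,-0.18]],[[0,0,0],[0,0,-0.18]],[[0,0,0],[0,0,-0.18]],[[0,0,0],[0,0,-0.18]],[[0,0,0],[0,0,-0.18]],[[0,0,0],[0,0,-0.18]],[[0,0,0],[0,0,-0.18]],[[0,0,0],[0,0,-0.18]],[[0,0,0],[0,0,-0.18]],[[0,0,0],[0,0,-0.18]],[[0,0,0],[0,0,-0.18]]]' 
python3 -m creep '[[[0,0,0],[0,0,-0.18]],[[0,0,0],[0,0,-0.18]],[[0,0,0],[0,0,-0.18]],[[0,0,0],[0,0,-0.18]],[[0,0,0],[0,0,-0.15]],[[0,0,0],[0,0,0]]]'
python3 plan.py 510,334,240,175.25,0,18
```

```text
clock: 3.72
eef_pos: [0.161, -0.4734, 0.2313]
tool_rot: [0.455, 0.89, -0.0, 0.0]
ft_force: [0.4, 0.2, -1.0]
grip_width: 0.0405
grasp_force: 0.0
clock: 4.47
eef_pos: [0.161, -0.4734, 0.2313]
tool_rot: [0.042, 0.999, 0.0, 0.0]
ft_force: [-0.8, -0.7, -0.3]
grip_width: 0.0398
grasp_force: 0.0
t 4.47 tcp [ 161.  -473.4  231.3] q [-1.24  0.24  0.    1.34  0.   -1.16]
n 18 row [-15.6, 46.3, -0.5] [0.0, 0.0, -0.0] | total d [-280.4, 833.7, -8.7] rv [0.0, 0.0, -0.001]
```

```bash
python3 -m creep '[[[-14,41.7,0],[0,0,0]],[[-14,41.7,0],[0,0,0]],[[-14,41.7,0],[0,0,0]],[[-14,41.7,0],[0,0,0]],[[-14,41.7,0],[0,0,0]],[[-14,41.7,0],[0,0,0]],[[-14,41.7,0],[0,0,0]],[[-14,41.7,0],[0,0,0]],[[-14,41.7,0],[0,0,0]],[[-14,41.7,0],[0,0,0]]]' | head -2
python3 -m creep '[[[-14,41.7,0],[0,0,0]],[[-14,41.7,0],[0,0,0]],[[-14,41.7,0],[0,0,0]],[[-14,41.7,0],[0,0,0]],[[-14,41.7,0],[0,0,0]],[[-14,41.7,0],[0,0,0]],[[-14,41.7,0],[0,0,0]],[[-14,41.7,0],[0,0,0]],[[-14,41.7,0],[0,0,0]],[[-14,41.7,0],[0,0,0]],[[0,0,0],[0,0,0]]]'
cat > k.py <<'E'
from h import *
p=shot("wrist");C=cloud(p);cv2.imwrite("pics/w1.png",p["image"])
for q in("lever_knob","lever_pivot"):
  for f in("spot_in","place_of"):
    for r in getattr(vision,f)(p,q)[:1]:
        u,v=np.round(r["position"]).astype(int);print(f,q,r["score"],u,v,C[v,u].round(4))
m=(abs(C[...,0]-.515)<.03)&(abs(C[...,1]-.334)<.025)&(C[...,2]>.09)&(C[...,2]<.17)
P=C[m];print(len(P),P.min(0),P.max(0),np.median(P,0))
for x in np.arange(.49,.56,.005):
    Q=P[abs(P[:,0]-x)<.0025]
    if len(Q):print(x.round(3),len(Q),Q[:,1].min().round(4),Q[:,1].max().round(4),Q[:,2].max().round(4))
E
python3 k.py; python3 plan.py 515,334,240,175.25,0
```

```text
clock: 5.72
eef_pos: [0.3359, -0.0682, 0.2316]
clock: 7.1
eef_pos: [0.5102, 0.3368, 0.2297]
tool_rot: [0.041, 0.999, -0.0, -0.0]
ft_force: [-0.5, -0.2, -0.6]
grip_width: 0.0403
grasp_force: 0.0
spot_in lever_knob 0.64 249 244 [0.553  0.3298 0.1479]
place_of lever_knob 0.97 252 200 [0.5158 0.3355 0.1406]
spot_in lever_pivot 0.9 273 262 [0.5843 0.3497 0.1301]
place_of lever_pivot 0.84 253 302 [0.598  0.3295 0.1716]
627 [0.50866514 0.32788408 0.13190028] [0.54482602 0.34434258 0.14877722] [0.52105744 0.33514589 0.1411283 ]
0.51 115 0.3291 0.3443 0.1404
0.515 125 0.3287 0.3441 0.1431
0.52 98 0.3283 0.3436 0.1436
0.525 74 0.3279 0.3433 0.1419
0.53 60 0.3307 0.3387 0.1431
0.535 64 0.3303 0.3383 0.146
0.54 65 0.3299 0.3379 0.1475
0.545 26 0.3297 0.3374 0.1488
t 7.35 tcp [509.6 333.2 231.7] q [ 0.58  0.46  0.33  1.43 -0.    0.66]
n 1 row [-5.4, 1.3, -8.3] [-0.0002, 0.0, -0.0022] | total d [-5.4, 1.3, -8.3] rv [-0.0, 0.0, -0.002]
```

View pics/w1.png

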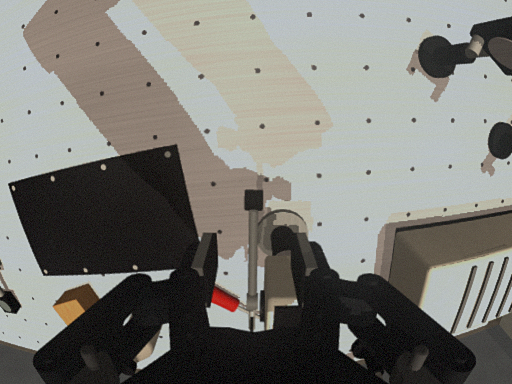

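```bash
python3 -m creep '[[[-7.4,3.4,20],[0,0,0.0]],[[0,0,20],[0,0,0]],[[0,0,20],[0,0,0]],[[0,0,20],[0,0,0]],[[0,0,20],[0,0,0]],[[0,0,10],[0,0,0]],[[0,0,0],[0,0,0]]]'; python3 plan.py 517,336,122,175.25,0
python3 -m creep '[[[0,0,0],[0,0,0]],[[0,0,0],[0,0,0]],[[0,0,0],[0,0,0]],[[0,0,0],[0,0,0]],[[0,0,0],[0,0,0]]]' 8
```

```text
clock: 8.22
eef_pos: [0.5171, 0.3362, 0.1212]
tool_rot: [0.042, 0.999, -0.0, -0.0]
ft_force: [0.5, -0.9, -0.4]
grip_width: 0.04
grasp_force: 0.0
t 8.22 tcp [517.1 336.2 121.2] q [ 0.58  0.53  0.15  1.19 -0.    0.66]
n 1 row [0.1, -0.2, -0.8] [-0.0007, -0.0008, -0.0017] | total d [0.1, -0.2, -0.8] rv [-0.001, -0.001, -0.002]
clock: 8.85
eef_pos: [0.5182, 0.3357, 0.1223]
tool_rot: [0.043, 0.999, -0.001, 0.001]
ft_force: [-0.2, -6.5, 2.7]
grip_width: 0.0144
grasp_force: 60.5
```

```bash
python3 -m creep '[[[3.7,0,-13],[0,0,0]],[[1.7,0,-13.4],[0,0,0]],[[-0.3,0,-13.5],[0,0,0]],[[-2.4,0,-13.3],[0,0,0]],[[-4.3,0,-12.7],[0,0,0]],[[-3.9,0,-8.1],[0,0,0]],[[-2.3,0,-4],[0,0,0]],[[0,0,0],[0,0,0]]]'; 
python3 -m creep '[[[0,0,0],[0,0,0]],[[0,0,0],[0,0,0]],[[0,0,0],[0,0,0]]]' 40
python3 -m creep '[[[0,0,-20],[0,0,0]],[[0,0,-30],[0,0,0]],[[10,0,-30],[0,0,0]],[[60,0,0],[0,0,0]],[[0,0,0],[0,0,0]]]'
cat > l.py <<'E'
from h import *
p=shot("wrist");C=cloud(p)
for f in("place_of",):
    for r in getattr(vision,f)(p,"lever_knob")[:2]:
        u,v=np.round(r["position"]).astype(int);print(f,r["score"],u,v,C[v,u].round(4))
m=(abs(C[...,0]-.522)<.013)&(abs(C[...,1]-.334)<.02)&(C[...,2]>.07)&(C[...,2]<.25)
P=C[m];print(len(P),P.min(0),P.max(0),"theory raised knob top z",.165+.09*np.sin(.5)+.009)
E
python3 l.py
```

```text
clock: 9.85
eef_pos: [0.5255, 0.335, 0.198]
tool_rot: [0.043, 0.999, -0.002, -0.001]
ft_force: [3.9, -4.6, -7.2]
grip_width: 0.014
grasp_force: 58.9
clock: 10.22
eef_pos: [0.5253, 0.3371, 0.2002]
tool_rot: [0.042, 0.999, 0.001, 0.001]
ft_force: [0.2, 0.4, -0.1]
grip_width: 0.0394
grasp_force: 0.0
clock: 10.85
eef_pos: [0.4513, 0.342, 0.2796]
tool_rot: [0.04, 0.999, -0.0, -0.001]
ft_force: [0.9, 0.6, -0.0]
grip_width: 0.0396
grasp_force: 0.0
369 [0.51118242 0.32779254 0.19889266] [0.53494873 0.34391692 0.21437595] theory raised knob top z 0.21714829847437828
```

```bash
cat > m.py <<'E'
import sys
from h import *
from plan import plan
def locate(nm,p=None):
    p=p or shot("top");C=cloud(p);u,v={"tall":(316,222),"square":(325,150),"round":(405,240)}[nm]
    r=vision.spot_in(p,"mount_"+nm);print([(q["score"].__round__(2),np.round(q["position"]).tolist()) for q in r[:2]])
    V,U=np.mgrid[0:384,0:512]
    if r and r[0]["score"]>.4: u,v=r[0]["position"]
    m=((U-u)**2+(V-v)**2<40**2)&(C[...,2]>.015)&(C[...,2]<.1);n,l,s,c=cv2.connectedComponentsWithStats(m.astype(np.uint8))
    l=l==1+np.argmin(np.linalg.norm(c[1:]-[u,v],axis=1)+(s[1:,4]<150)*1e3);P=C[l]
    w=P[:,:2]-P[:,:2].mean(0);D=np.linalg.svd(w,full_matrices=False)[2][0]
    base=P[P[:,2]>.048,:2].mean(0);D*=-np.sign((base-P[:,:2].mean(0))@D);t=w@D
    a=P[:,:2].mean(0)+D*t.min()
    st=P[(abs(t-t.min()-.047)<.018)];off=(st[:,:2]-a)@[-D[1],D[0]]
    print(nm,len(P),"base end",a.round(3),"dir",np.degrees(np.arctan2(D[1],D[0])).round(1),"len",np.ptp(t).round(3),"stem lateral",off.min().round(4),off.max().round(4),"stem z",st[:,2].max().round(4),"zmax",P[:,2].max().round(3))
    return a+[-D[1]*off.mean(),D[0]*off.mean()],D
if __name__=="__main__":
    nm,tilt,s=sys.argv[1],float(sys.argv[2]),float(sys.argv[3])
    a,D=locate(nm);g=(a+D*s/1000)*1000;yaw=np.degrees(np.arctan2(D[1],D[0]))+180
    if len(sys.argv)>4: yaw-=360
    z=32-s*.156;print("grasp",g.round(1),z,"yaw",yaw)
    T=plan(*g,z,yaw,tilt,off=14-110);plan(*g,z,yaw,tilt,off=14,T=T)
E
python3 m.py tall 30 45
```

```text
[(0.75, [316.0, 217.0]), (0.5, [123.0, 205.0])]
tall 512 base end [ 0.435 -0.185] dir 1.0 len 0.139 stem lateral -0.0092 0.0066 stem z 0.0388 zmax 0.067
grasp [ 480.  -185.1] 24.98 yaw 180.9813905091081
n 12 row [-11.0, -43.6, 12.4] [0.0023, 0.0437, -0.0082] | total d [-115.2, -519.3, 171.3] rv [0.028, 0.525, -0.098]
n 3 row [-0.0, -0.0, 36.7] [0.0, -0.0, 0.0] | total d [-0.0, -0.0, 110.0] rv [-0.0, -0.0, 0.0]
```

```bash
python3 -m creep '[[[-11,-43.6,12.4],[0.002,0.0437,-0.008]],[[-11,-43.6,12.4],[0.002,0.0437,-0.008]],[[-11,-43.6,12.4],[0.002,0.0437,-0.008]],[[-11,-43.6,12.4],[0.002,0.0437,-0.008]],[[-11,-43.6,12.4],[0.002,0.0437,-0.008]],[[-11,-43.6,12.4],[0.002,0.0437,-0.008]],[[-11,-43.6,12.4],[0.002,0.0437,-0.008]],[[-11,-43.6,12.4],[0.002,0.0437,-0.008]],[[-11,-43.6,12.4],[0.002,0.0437,-0.008]],[[-11,-43.6,12.4],[0.002,0.0437,-0.008]],[[-11,-43.6,12.4],[0.002,0.0437,-0.008]],[[-11,-43.6,12.4],[0.002,0.0437,-0.008]]]' 50 | head -2
python3 -m creep '[[[0,0,0],[0,0,0]]]'
python3 plan.py 480,-185,25,181,30,3,14
```

```text
clock: 12.55
eef_pos: [0.5277, -0.1877, 0.1059]
clock: 12.68
eef_pos: [0.5261, -0.189, 0.1027]
tool_rot: [-0.004, 0.965, 0.0, -0.262]
ft_force: [1.0, 0.0, 0.0]
grip_width: 0.0498
grasp_force: 0.0
t 12.68 tcp [ 526.1 -189.   102.7] q [-0.27  0.87  0.58  1.79 -0.14 -0.24]
n 3 row [0.2, 1.5, 34.8] [0.0023, -0.0019, -0.0023] | total d [0.5, 4.1, 104.3] rv [0.007, -0.006, -0.007]
```

```bash
python3 -m creep '[[[0.5,4,26],[0,0,0]],[[0,0,26],[0,0,0]],[[0,0,26],[0,0,0]],[[0,0,26],[0,0,0]],[[0,0,0],[0,0,0]]]'
python3 plan.py 480,-185,25,181,30,3,14
python3 -m creep '[[[0,0,0],[0,0,0]],[[0,0,0],[0,0,0]],[[0,0,0],[0,0,0]],[[0,0,0],[0,0,0]],[[0,0,0],[0,0,0]],[[0,0,0],[0,0,0]]]' 8
python3 plan.py 480,-185,205,198.3,-60,,14 553,183,205,198.3,-69,,14 553,183,57,198.3,-69,,14
```

```text
clock: 13.3
eef_pos: [0.4729, -0.1813, 0.0166]
tool_rot: [-0.007, 0.965, -0.0, -0.261]
ft_force: [0.8, 0.1, -0.2]
grip_width: 0.0506
grasp_force: 0.0
t 13.3 tcp [ 472.9 -181.3   16.6] q [-0.28  0.84  0.27  1.51 -0.14 -0.26]
n 3 row [-0.6, -1.3, 1.1] [0.0015, -0.0013, -0.0006] | total d [-1.9, -3.8, 3.1] rv [0.004, -0.004, -0.002]
clock: 14.05
eef_pos: [0.4758, -0.1827, 0.0188]
tool_rot: [-0.007, 0.966, -0.002, -0.257]
ft_force: [3.6, -1.8, 5.1]
grip_width: 0.0136
grasp_force: 58.5
t 14.05 tcp [ 475.8 -182.7   18.8] q [-0.28  0.83  0.27  1.51 -0.15 -0.26]Traceback (most recent call last):
  File "plan.py", line 16, in <module>
    for a in sys.argv[1:]: T=plan(*map(float,a.split(",")),T=T)
                             ~~~~^^^^^^^^^^^^^^^^^^^^^^^^^^^^^^
ValueError: could not convert string to float: ''
```

```bash
python3 plan.py 482,-185,190,181,30,6,14 ; python3 plan.py 482,-185,190,181,30,4,14 500,-50,215,198.3,-60,12,14 553,183,215,198.3,-69,6,14
```

```text
t 14.05 tcp [ 475.8 -182.7   18.8] q [-0.28  0.83  0.27  1.51 -0.15 -0.26]
n 6 row [13.3, -0.4, -22.9] [0.0002, 0.0005, -0.0004] | total d [79.9, -2.5, -137.6] rv [0.001, 0.003, -0.003]
t 14.05 tcp [ 475.8 -182.7   18.8] q [-0.28  0.83  0.27  1.51 -0.15 -0.26]
n 4 row [20.0, -0.6, -34.4] [0.0003, 0.0007, -0.0006] | total d [79.9, -2.5, -137.6] rv [0.001, 0.003, -0.003]
n 12 row [-5.7, 11.2, -1.2] [-0.0072, -0.1298, -0.027] | total d [-18.7, 138.3, -45.6] rv [-0.087, -1.558, -0.324]
n 6 row [-9.5, 34.1, 18.5] [0.0, -0.0262, 0.0] | total d [-63.9, 204.6, 106.8] rv [-0.0, -0.157, 0.0]
```

```bash
python3 -m creep '[[[13,-0.4,-23],[0,0,0]],[[13,-0.4,-23],[0,0,0]],[[13,-0.4,-23],[0,0,0]],[[13,-0.4,-23],[0,0,0]],[[13,-0.4,-23],[0,0,0]],[[13,-0.4,-23],[0,0,0]],[[0,0,0],[0,0,0]]]'
python3 -m creep '[[[-5.7,11.2,-1.2],[-0.007,-0.13,-0.027]],[[-5.7,11.2,-1.2],[-0.007,-0.13,-0.027]],[[-5.7,11.2,-1.2],[-0.007,-0.13,-0.027]],[[-5.7,11.2,-1.2],[-0.007,-0.13,-0.027]],[[-5.7,11.2,-1.2],[-0.007,-0.13,-0.027]],[[-5.7,11.2,-1.2],[-0.007,-0.13,-0.027]],[[-5.7,11.2,-1.2],[-0.007,-0.13,-0.027]],[[-5.7,11.2,-1.2],[-0.007,-0.13,-0.027]],[[-5.7,11.2,-1.2],[-0.007,-0.13,-0.027]],[[-5.7,11.2,-1.2],[-0.007,-0.13,-0.027]],[[-5.7,11.2,-1.2],[-0.007,-0.13,-0.027]],[[-5.7,11.2,-1.2],[-0.007,-0.13,-0.027]]]'
python3 plan.py 500,-50,215,198.3,-60,3,14
python3 -c "
from h import *
p=shot('scene');cv2.imwrite('pics/s2.png',cv2.resize(p['image'][30:330,120:420],(600,600)))"
```

```text
clock: 14.92
eef_pos: [0.4769, -0.1845, 0.1769]
tool_rot: [-0.007, 0.966, -0.001, -0.257]
ft_force: [0.3, -0.4, -4.4]
grip_width: 0.0136
grasp_force: 58.9
clock: 16.42
eef_pos: [0.5104, -0.0447, 0.2042]
tool_rot: [-0.136, 0.855, 0.079, 0.494]
ft_force: [1.2, -0.5, -5.6]
grip_width: 0.0138
grasp_force: 58.8
t 16.43 tcp [510.4 -44.7 204.2] q [-0.45 -0.05 -1.   -0.28  0.65 -0.45]
n 3 row [-1.2, -0.6, -0.5] [-0.001, 0.0004, -0.0011] | total d [-3.5, -1.8, -1.4] rv [-0.003, 0.001, -0.003]
```

View pics/s2.png

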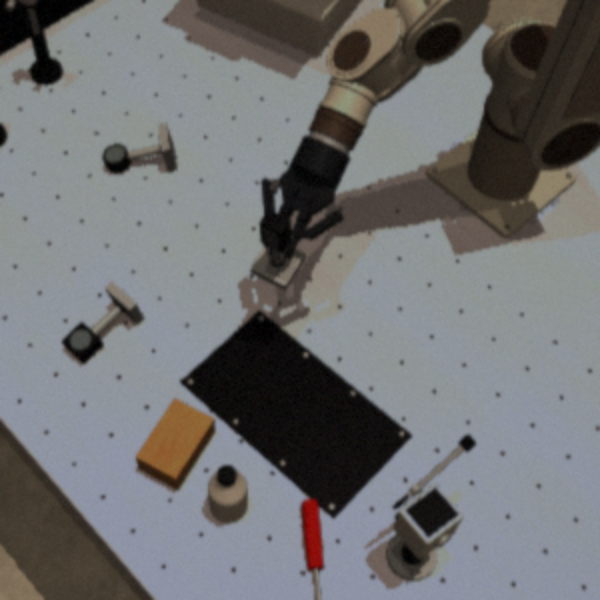

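```bash
python3 -m creep '[[[-10,34,18.5],[0,-0.026,0]],[[-10,34,18.5],[0,-0.026,0]],[[-10,34,18.5],[0,-0.026,0]],[[-10,34,18.5],[0,-0.026,0]],[[-10,34,18.5],[0,-0.026,0]],[[-10,34,18.5],[0,-0.026,0]],[[0,0,0],[0,0,0]]]'
python3 plan.py 553,183,75,198.3,-69,8,14
```

```text
clock: 17.35
eef_pos: [0.5718, 0.1902, 0.2101]
tool_rot: [-0.133, 0.816, 0.09, 0.555]
ft_force: [0.4, -0.9, -3.2]
grip_width: 0.0135
grasp_force: 59.2
t 17.35 tcp [571.8 190.2 210.1] q [ 0.32  0.18 -1.05 -0.86  0.   -0.  ]
n 8 row [16.6, -0.1, 5.6] [0.0003, -0.0014, 0.0002] | total d [132.8, -0.8, 45.1] rv [0.002, -0.011, 0.002]
```

```bash
python3 -m creep '[[[16.6,0,5.6],[0,0,0]],[[16.6,0,5.6],[0,0,0]],[[16.6,0,5.6],[0,0,0]],[[16.6,0,5.6],[0,0,0]],[[16.6,0,5.6],[0,0,0]],[[16.6,0,5.6],[0,0,0]],[[16.6,0,5.6],[0,0,0]],[[16.6,0,5.6],[0,0,0]],[[0,0,0],[0,0,0]]]'
python3 plan.py 553,183,56,198.3,-69,4,14
python3 -c "
from h import *
p=shot('wrist');cv2.imwrite('pics/w3.png',p['image'])"
```

```text
clock: 18.48
eef_pos: [0.5857, 0.1901, 0.0738]
tool_rot: [-0.131, 0.821, 0.087, 0.549]
ft_force: [-0.3, -0.2, -3.1]
grip_width: 0.0136
grasp_force: 60.4
t 18.48 tcp [585.7 190.1  73.8] q [ 0.31  0.72 -1.09 -1.42  0.   -0.  ]
n 4 row [7.2, 0.9, -2.6] [-0.001, -0.0063, -0.0002] | total d [28.8, 3.5, -10.0] rv [-0.004, -0.025, -0.001]
```

View pics/w3.png

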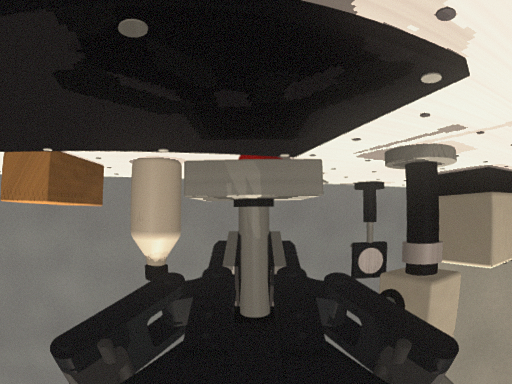

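```bash
python3 plan.py 580,188,60,198.3,-68,4,14
python3 -m creep '[[[4,0,3.5],[0,0,0]],[[4,0,3.5],[0,0,0]],[[4,0,2],[0,0,0]],[[0,0,0],[0,0,0]]]'
python3 plan.py 580,188,56,198.3,-68,4,14
```

```text
t 18.52 tcp [586.1 190.4  75.3] q [ 0.31  0.72 -1.09 -1.42  0.   -0.  ]
n 4 row [4.2, -0.1, 3.4] [-0.001, -0.0013, -0.0003] | total d [16.6, -0.3, 13.8] rv [-0.004, -0.005, -0.001]
clock: 19.02
eef_pos: [0.5902, 0.1927, 0.0627]
tool_rot: [-0.131, 0.819, 0.088, 0.552]
ft_force: [0.0, 0.5, -4.2]
grip_width: 0.0135
grasp_force: 60.5
t 19.02 tcp [590.2 192.7  62.7] q [ 0.31  0.78 -1.07 -1.46  0.   -0.  ]
n 4 row [2.6, -0.3, 1.6] [-0.0006, -0.0001, -0.0002] | total d [10.4, -1.2, 6.2] rv [-0.003, -0.0, -0.001]
```

```bash
for i in 1; do python3 -m creep '[[[3.5,0,2],[0,0,0]],[[3.5,0,2],[0,0,0]],[[0,0,0],[0,0,0]]]' | sed -n '2p;4p'
python3 -m creep '[[[2,0,1],[0,0,0]],[[0,0,0],[0,0,0]]]'| sed -n '2p;4p'
python3 -m creep '[[[2,0,1],[0,0,0]],[[0,0,0],[0,0,0]]]'| sed -n '2p;4p'
python3 -m creep '[[[2,0,1],[0,0,0]],[[0,0,0],[0,0,0]]]'| sed -n '2p;4p'; done
```

```text
eef_pos: [0.5912, 0.193, 0.0545]
ft_force: [-0.3, 0.5, -4.2]
eef_pos: [0.5914, 0.193, 0.0527]
ft_force: [0.4, -0.2, -4.9]
eef_pos: [0.5916, 0.1931, 0.0505]
ft_force: [-0.0, -0.3, -2.7]
eef_pos: [0.5924, 0.193, 0.0498]
ft_force: [-2.1, -3.0, 3.9]
```

```bash
python3 -m creep '[[[1.5,0,0.5],[0,0,0]],[[0,0,0],[0,0,0]]]'| sed -n '2p;4p'
python3 -m creep '[[[0,0,0],[0,0,0]],[[0,0,0],[0,0,0]],[[0,0,0],[0,0,0]],[[0,0,0],[0,0,0]]]' 44 | sed -n '2p;4p'
python3 -m creep '[[[0,0,-15],[0,0,0]],[[0,0,-20],[0,0,0]],[[0,0,-30],[0,0,0]],[[0,0,-35],[0,0,0]],[[0,0,0],[0,0,0]]]'
python3 -c "
from h import *
p=shot('scene');cv2.imwrite('pics/s4.png',cv2.resize(p['image'][60:330,120:420],(600,540)))"
python3 m.py round 30 45; python3 m.py square 30 45
```

```text
eef_pos: [0.5927, 0.193, 0.0497]
ft_force: [-5.3, -4.2, 8.8]
eef_pos: [0.5917, 0.1932, 0.0468]
ft_force: [0.0, -1.1, 0.6]
clock: 21.52
eef_pos: [0.5827, 0.1899, 0.0817]
tool_rot: [-0.132, 0.826, 0.086, 0.541]
ft_force: [-0.6, -0.6, 0.3]
grip_width: 0.0438
grasp_force: 0.0
[(0.8, [407.0, 246.0])]
round 537 base end [ 0.405 -0.417] dir -34.7 len 0.126 stem lateral -0.0097 0.0057 stem z 0.0378 zmax 0.068
grasp [ 441.5 -443.7] 24.98 yaw 145.33545265015755
n 14 row [-1.5, -47.6, -9.9] [0.0229, 0.1106, 0.0701] | total d [95.3, -596.3, -288.0] rv [0.321, 1.548, 0.981]
n 3 row [-0.0, -0.0, 36.7] [-0.0, 0.0, 0.0] | total d [0.0, -0.0, 110.0] rv [-0.0, 0.0, 0.0]
[(0.96, [327.0, 155.0])]
square 551 base end [ 0.658 -0.223] dir 2.6 len 0.127 stem lateral -0.0091 0.0067 stem z 0.0423 zmax 0.066
grasp [ 702.7 -221.1] 24.98 yaw 182.56410354340323
n 10 row [-11.0, -43.2, -1.0] [0.0095, 0.1668, 0.0292] | total d [-40.0, -440.9, 18.3] rv [0.095, 1.668, 0.292]
n 3 row [-0.0, -0.0, 36.7] [0.0, 0.0, -0.0] | total d [-0.0, 0.0, 110.0] rv [-0.0, 0.0, -0.0]
```

View pics/s4.png

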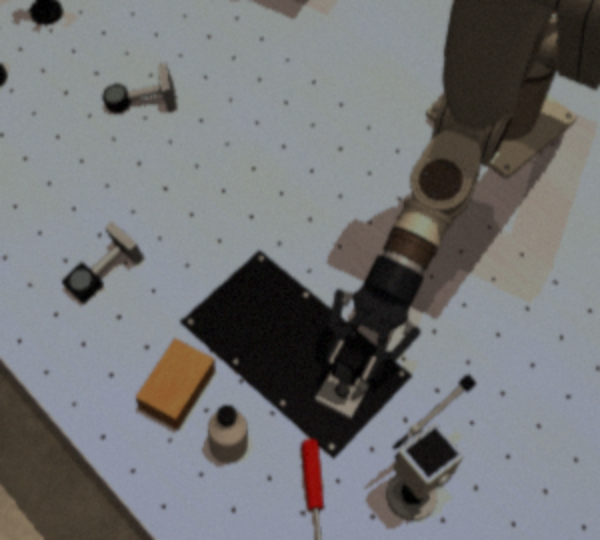

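```bash
python3 -m creep '[[[0,0,0],[0,0,0]],[[0,0,0],[0,0,0]],[[0,0,0],[0,0,0]]]' 70 | sed -n '2p;4p'
python3 -m creep '[[[-23,0,-10],[0,0,0]],[[-23,0,-10],[0,0,0]],[[-23,0,-10],[0,0,0]],[[-23,0,-10],[0,0,0]],[[-23,0,-10],[0,0,0]],[[0,0,0],[0,0,0]]]'
python3 plan.py 440,0,240,180,0,12
cat > up.py <<'E'
import sys
from h import *
p=shot("top");C=cloud(p)
for nm in("tall","round","square"):
    print(nm,[(round(r["score"],2),np.round(r["position"]).tolist(),C[int(r["position"][1]),int(r["position"][0])].round(3)) for r in vision.place_of(p,"mount_"+nm)[:2]])
P=C[(abs(C[...,0]-.585)<.12)&(abs(C[...,1]-.085)<.18)];g=P[P[:,2]>.015]
l=np.round(g[:,1]/.05)
lab=[]
for q in np.unique(l): s=g[l==q];print("y~",q*.05,len(s),s.mean(0).round(3),s.min(0).round(3),s.max(0).round(3))
E
python3 up.py
```

```text
eef_pos: [0.5824, 0.1898, 0.0792]
ft_force: [0.9, 0.5, -0.8]
clock: 22.9
eef_pos: [0.5837, 0.1903, 0.2084]
tool_rot: [-0.132, 0.825, 0.087, 0.542]
ft_force: [0.0, -0.1, -0.2]
grip_width: 0.0698
grasp_force: 0.0
t 22.9 tcp [583.7 190.3 208.4] q [ 0.31  0.17 -1.   -0.77  0.   -0.  ]
n 12 row [10.6, -13.4, -11.7] [0.0153, 0.0961, 0.0234] | total d [48.7, -136.0, -192.3] rv [0.184, 1.153, 0.28]
tall [(0.65, [191.0, 197.0], array([0.588, 0.172, 0.108]))]
round [(0.65, [400.0, 258.0], array([ 0.397, -0.431,  0.022]))]
square [(0.83, [327.0, 171.0], array([ 0.661, -0.221,  0.036]))]
y~ -0.05 8 [ 0.628 -0.042  0.016] [ 0.571 -0.053  0.015] [ 0.665 -0.026  0.019]
y~ 0.0 13 [0.646 0.018 0.026] [ 0.522 -0.008  0.015] [0.704 0.025 0.051]
y~ 0.05 14 [0.64  0.04  0.031] [0.507 0.026 0.015] [0.704 0.069 0.052]
y~ 0.1 275 [0.515 0.112 0.252] [0.466 0.079 0.015] [0.668 0.125 0.297]
y~ 0.15000000000000002 790 [0.518 0.148 0.246] [0.465 0.125 0.015] [0.663 0.175 0.305]
y~ 0.2 776 [0.542 0.2   0.178] [0.465 0.175 0.015] [0.697 0.225 0.292]
y~ 0.25 173 [0.606 0.234 0.13 ] [0.477 0.225 0.015] [0.704 0.264 0.259]
```

```bash
python3 -m creep '[[[10.6,-13.4,-11.7],[0.015,0.096,0.023]],[[10.6,-13.4,-11.7],[0.015,0.096,0.023]],[[10.6,-13.4,-11.7],[0.015,0.096,0.023]],[[10.6,-13.4,-11.7],[0.015,0.096,0.023]],[[10.6,-13.4,-11.7],[0.015,0.096,0.023]],[[10.6,-13.4,-11.7],[0.015,0.096,0.023]],[[10.6,-13.4,-11.7],[0.015,0.096,0.023]],[[10.6,-13.4,-11.7],[0.015,0.096,0.023]],[[10.6,-13.4,-11.7],[0.015,0.096,0.023]],[[10.6,-13.4,-11.7],[0.015,0.096,0.023]],[[10.6,-13.4,-11.7],[0.015,0.096,0.023]],[[10.6,-13.4,-11.7],[0.015,0.096,0.023]]]' 50
python3 up.py; python3 m.py round 32 45
```

```text
clock: 24.6
eef_pos: [0.4385, -0.0008, 0.2358]
tool_rot: [-0.002, 1.0, -0.001, -0.005]
ft_force: [1.4, 0.5, 0.5]
grip_width: 0.0498
grasp_force: 0.0
tall [(0.9, [193.0, 196.0], array([0.596, 0.178, 0.022]))]
round [(0.88, [398.0, 256.0], array([ 0.404, -0.423,  0.031]))]
square [(0.63, [326.0, 171.0], array([ 0.66 , -0.217,  0.026]))]
y~ -0.05 235 [ 0.48  -0.035  0.652] [ 0.465 -0.062  0.015] [ 0.671 -0.025  0.683]
y~ -0.0 578 [0.481 0.    0.637] [ 0.465 -0.025  0.015] [0.705 0.025 0.68 ]
y~ 0.05 243 [0.487 0.034 0.631] [0.465 0.026 0.015] [0.704 0.073 0.684]
y~ 0.1 6 [0.602 0.1   0.016] [0.55  0.083 0.015] [0.661 0.113 0.018]
y~ 0.15000000000000002 132 [0.588 0.167 0.049] [0.563 0.131 0.015] [0.651 0.175 0.149]
y~ 0.2 359 [0.596 0.194 0.069] [0.507 0.175 0.015] [0.697 0.225 0.15 ]
y~ 0.25 86 [0.689 0.239 0.023] [0.571 0.225 0.015] [0.704 0.265 0.03 ]
[(0.86, [405.0, 242.0])]
round 537 base end [ 0.405 -0.417] dir -34.5 len 0.125 stem lateral -0.0098 0.0059 stem z 0.0388 zmax 0.068
grasp [ 441.2 -443.6] 24.98 yaw 145.51192891850394
n 10 row [-19.7, -45.8, 7.1] [-0.0172, 0.0536, 0.0591] | total d [-42.5, -472.6, 129.5] rv [-0.172, 0.536, 0.591]
n 3 row [-0.0, -0.0, 36.7] [-0.0, 0.0, 0.0] | total d [-0.0, -0.0, 110.0] rv [0.0, 0.0, 0.0]
```

```bash
python3 -m creep '[[[-19.7,-45.8,7.1],[-0.017,0.0536,0.059]],[[-19.7,-45.8,7.1],[-0.017,0.0536,0.059]],[[-19.7,-45.8,7.1],[-0.017,0.0536,0.059]],[[-19.7,-45.8,7.1],[-0.017,0.0536,0.059]],[[-19.7,-45.8,7.1],[-0.017,0.0536,0.059]],[[-19.7,-45.8,7.1],[-0.017,0.0536,0.059]],[[-19.7,-45.8,7.1],[-0.017,0.0536,0.059]],[[-19.7,-45.8,7.1],[-0.017,0.0536,0.059]],[[-19.7,-45.8,7.1],[-0.017,0.0536,0.059]],[[-19.7,-45.8,7.1],[-0.017,0.0536,0.059]],[[0,0,0],[0,0,0]]]' | sed -n '2p;4p'
python3 m.py round 32 45;python3 plan.py 441,-443.5,25,145.5,32,3,14
```

```text
eef_pos: [0.465, -0.4565, 0.0897]
ft_force: [0.8, 1.4, 0.3]
[(0.83, [404.0, 247.0])]
round 345 base end [ 0.409 -0.406] dir -47.6 len 0.124 stem lateral -0.0177 0.008 stem z 0.0594 zmax 0.068
grasp [ 437.8 -440.6] 24.98 yaw 132.4127727421948
n 2 row [-4.5, -8.3, -9.1] [-0.0616, 0.0195, 0.1009] | total d [-8.2, -17.7, -17.6] rv [-0.123, 0.039, 0.202]
n 3 row [-0.0, 0.0, 36.7] [0.0, 0.0, 0.0] | total d [-0.0, 0.0, 110.0] rv [0.0, 0.0, 0.0]
t 26.38 tcp [ 468.8 -454.7   95.2] q [-0.74  1.21  1.27  2.15 -0.07 -0.12]
n 3 row [-3.3, -2.1, 29.8] [-0.002, 0.013, 0.0019] | total d [-8.9, -6.1, 89.5] rv [-0.006, 0.039, 0.006]
```

```bash
python3 -m creep '[[[-3,-2,22],[0,0,0]],[[-3,-2,22],[0,0,0]],[[-3,-2,22],[0,0,0]],[[0,0,20],[0,0,0]],[[0,0,0],[0,0,0]]]' | sed -n '2p;4p'
python3 plan.py 441,-443.5,25,145.5,30,3,14
python3 -c "
from h import *
p=shot('wrist');cv2.imwrite('pics/w5.png',p['image'])"
```

```text
eef_pos: [0.4376, -0.4388, 0.0185]
ft_force: [0.1, 0.4, 1.2]
t 27.0 tcp [ 437.6 -438.8   18.5] q [-0.75  1.09  0.82  1.81 -0.08 -0.14]
n 3 row [-0.5, -0.7, 1.9] [-0.0027, 0.0019, 0.0029] | total d [-1.4, -1.9, 5.7] rv [-0.008, 0.006, 0.009]
```

View pics/w5.png

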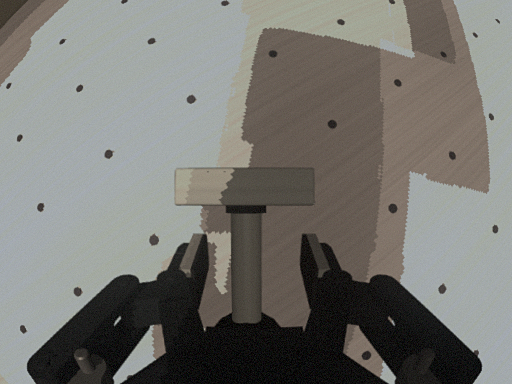

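Wrist view: the stem at (247,265) lies centred between the open fingers. I'll close and lift.

```bash
python3 -m creep '[[[0,-1.5,4],[0,0,0]],[[0,0,0],[0,0,0]],[[0,0,0],[0,0,0]],[[0,0,0],[0,0,0]],[[0,0,0],[0,0,0]],[[0,0,0],[0,0,0]],[[0,0,0],[0,0,0]]]' 8 | tail -5
python3 -m creep '[[[13,-0.4,-23],[0,0,0]],[[13,-0.4,-23],[0,0,0]],[[13,-0.4,-23],[0,0,0]],[[13,-0.4,-23],[0,0,0]],[[13,-0.4,-23],[0,0,0]],[[13,-0.4,-23],[0,0,0]],[[0,0,0],[0,0,0]]]'
python3 plan.py 450,-400,200,150,-60,11,14 500,-150,215,175,-66,7,14 585,85,215,188.3,-67,6,14
```

```text
eef_pos: [0.4348, -0.4412, 0.0145]
tool_rot: [0.283, 0.925, 0.073, -0.245]
ft_force: [2.0, -0.6, 5.5]
grip_width: 0.0138
grasp_force: 58.6
clock: 28.8
eef_pos: [0.4337, -0.4429, 0.1722]
tool_rot: [0.283, 0.925, 0.072, -0.243]
ft_force: [0.3, 0.2, -3.3]
grip_width: 0.0142
grasp_force: 58.8
t 28.8 tcp [ 433.7 -442.9  172.2] q [-0.76  1.04  1.11  2.15 -0.08 -0.14]
n 11 row [-0.7, 4.2, -2.0] [-0.0022, -0.1418, -0.0067] | total d [8.9, 45.4, -19.1] rv [-0.025, -1.56, -0.074]
n 7 row [0.4, 37.1, -5.5] [-0.0556, -0.0147, -0.0283] | total d [27.0, 246.9, -79.4] rv [-0.389, -0.103, -0.198]
n 6 row [-5.9, 39.6, 13.3] [-0.0355, -0.0029, -0.0154] | total d [-26.2, 244.5, 58.3] rv [-0.213, -0.017, -0.093]
```

```bash
python3 -m creep '[[[-0.7,4.2,-2],[-0.002,-0.142,-0.007]],[[-0.7,4.2,-2],[-0.002,-0.142,-0.007]],[[-0.7,4.2,-2],[-0.002,-0.142,-0.007]],[[-0.7,4.2,-2],[-0.002,-0.142,-0.007]],[[-0.7,4.2,-2],[-0.002,-0.142,-0.007]],[[-0.7,4.2,-2],[-0.002,-0.142,-0.007]],[[-0.7,4.2,-2],[-0.002,-0.142,-0.007]],[[-0.7,4.2,-2],[-0.002,-0.142,-0.007]],[[-0.7,4.2,-2],[-0.002,-0.142,-0.007]],[[-0.7,4.2,-2],[-0.002,-0.142,-0.007]],[[-0.7,4.2,-2],[-0.002,-0.142,-0.007]]]' | sed -n '2p;4,6p'
python3 -m creep '[[[0.4,37,-5.5],[-0.0556,-0.0147,-0.028]],[[0.4,37,-5.5],[-0.0556,-0.0147,-0.028]],[[0.4,37,-5.5],[-0.0556,-0.0147,-0.028]],[[0.4,37,-5.5],[-0.0556,-0.0147,-0.028]],[[0.4,37,-5.5],[-0.0556,-0.0147,-0.028]],[[0.4,37,-5.5],[-0.0556,-0.0147,-0.028]],[[0.4,37,-5.5],[-0.0556,-0.0147,-0.028]],[[0,0,0],[0,0,0]]]' | sed -n '2p;4,6p'
python3 plan.py 585,85,215,188.3,-67,7,14
```

```text
eef_pos: [0.4579, -0.404, 0.1881]
ft_force: [0.7, -1.3, -4.4]
grip_width: 0.0136
grasp_force: 58.8
eef_pos: [0.5144, -0.153, 0.2114]
ft_force: [0.1, -0.7, -3.2]
grip_width: 0.014
grasp_force: 59.1
t 31.18 tcp [ 514.4 -153.   211.4] q [-0.5  -0.01 -1.09 -0.58  0.38 -0.18]
n 7 row [-4.6, 34.2, 11.5] [-0.0288, -0.0076, -0.0159] | total d [-22.1, 246.0, 59.1] rv [-0.201, -0.053, -0.111]
```

```bash
python3 -m creep '[[[-4.6,34.2,11.5],[-0.029,-0.0076,-0.016]],[[-4.6,34.2,11.5],[-0.029,-0.0076,-0.016]],[[-4.6,34.2,11.5],[-0.029,-0.0076,-0.016]],[[-4.6,34.2,11.5],[-0.029,-0.0076,-0.016]],[[-4.6,34.2,11.5],[-0.029,-0.0076,-0.016]],[[-4.6,34.2,11.5],[-0.029,-0.0076,-0.016]],[[-4.6,34.2,11.5],[-0.029,-0.0076,-0.016]],[[0,0,0],[0,0,0]]]' | sed -n '2p;4,6p'
python3 plan.py 585,85,75,188.3,-67,8,14
```

```text
eef_pos: [0.5976, 0.0861, 0.2082]
ft_force: [-0.2, 0.0, -3.0]
grip_width: 0.0137
grasp_force: 59.5
t 32.17 tcp [597.6  86.1 208.2] q [ 0.14  0.16 -1.03 -0.78  0.01 -0.  ]
n 8 row [15.9, 0.1, 6.9] [0.0002, -0.0006, 0.0002] | total d [127.3, 0.9, 55.1] rv [0.002, -0.005, 0.002]
```

```bash
python3 -m creep '[[[15.9,0,6.9],[0,0,0]],[[15.9,0,6.9],[0,0,0]],[[15.9,0,6.9],[0,0,0]],[[15.9,0,6.9],[0,0,0]],[[15.9,0,6.9],[0,0,0]],[[15.9,0,6.9],[0,0,0]],[[15.9,0,6.9],[0,0,0]],[[15.9,0,6.9],[0,0,0]],[[4,0,1.6],[0,0,0]],[[4,0,1.6],[0,0,0]],[[0,0,0],[0,0,0]]]' | sed -n '2,6p'
python3 plan.py 588,85,60,188.3,-67,3,14
```

```text
eef_pos: [0.6074, 0.0855, 0.0653]
tool_rot: [-0.061, 0.833, 0.039, 0.549]
ft_force: [0.3, 0.0, -3.9]
grip_width: 0.014
grasp_force: 59.6
t 33.55 tcp [607.4  85.5  65.3] q [ 0.14  0.74 -1.09 -1.42  0.01 -0.  ]
n 3 row [4.1, 0.8, -0.5] [-0.0003, -0.0013, 0.0003] | total d [12.4, 2.3, -1.6] rv [-0.001, -0.004, 0.001]
```

```bash
python3 -m creep '[[[3.5,0,2.5],[0,0,0]],[[3.5,0,2.5],[0,0,0]],[[2,0,1],[0,0,0]],[[0,0,0],[0,0,0]]]' | sed -n '2p;4p'
python3 -m creep '[[[2,0,1],[0,0,0]],[[0,0,0],[0,0,0]]]'| sed -n '2p;4p'
python3 -m creep '[[[2,0,1],[0,0,0]],[[0,0,0],[0,0,0]]]'| sed -n '2p;4p'
```

```text
eef_pos: [0.6096, 0.0863, 0.0545]
ft_force: [0.8, 0.1, -2.5]
eef_pos: [0.6098, 0.0863, 0.0524]
ft_force: [0.1, -0.1, -3.2]
eef_pos: [0.6099, 0.0863, 0.0502]
ft_force: [-1.5, 0.2, -2.9]
```

```bash
python3 -m creep '[[[1.5,0,0.6],[0,0,0]],[[0,0,0],[0,0,0]]]'| sed -n '2p;4p'
python3 -m creep '[[[1.5,0,0.6],[0,0,0]],[[0,0,0],[0,0,0]]]'| sed -n '2p;4p'
```

```text
eef_pos: [0.6099, 0.0863, 0.0486]
ft_force: [-0.1, 1.2, -2.3]
eef_pos: [0.61, 0.0862, 0.0474]
ft_force: [0.0, -0.7, -2.1]
```

```bash
python3 -m creep '[[[1.5,0,0.6],[0,0,0]],[[0,0,0],[0,0,0]]]'| sed -n '2p;4p'
python3 -m creep '[[[1.5,0,0.6],[0,0,0]],[[0,0,0],[0,0,0]]]'| sed -n '2p;4p'
```

```text
eef_pos: [0.6104, 0.0863, 0.0472]
ft_force: [-4.2, -1.4, 5.2]
eef_pos: [0.6106, 0.0863, 0.047]
ft_force: [-8.1, -1.7, 10.6]
```

```bash
python3 -m creep '[[[0,0,0],[0,0,0]],[[0,0,0],[0,0,0]],[[0,0,0],[0,0,0]],[[0,0,0],[0,0,0]],[[0,0,0],[0,0,0]]]' 75 | sed -n '2p;4,5p'
python3 -m creep '[[[-16,0,-7],[0,0,0]],[[-23,0,-10],[0,0,0]],[[-23,0,-10],[0,0,0]],[[-23,0,-10],[0,0,0]],[[-23,0,-10],[0,0,0]],[[-23,0,-10],[0,0,0]],[[-23,0,-10],[0,0,0]],[[0,0,0],[0,0,0]]]'
python3 plan.py 440,0,240,180,0,10
```

```text
eef_pos: [0.6098, 0.0863, 0.0437]
ft_force: [-0.3, -0.3, -0.3]
grip_width: 0.0747
clock: 37.17
eef_pos: [0.6096, 0.0864, 0.2152]
tool_rot: [-0.061, 0.831, 0.04, 0.552]
ft_force: [0.5, -0.2, -1.3]
grip_width: 0.0752
grasp_force: 0.0
t 37.17 tcp [609.6  86.4 215.2] q [ 0.14  0.16 -1.   -0.76  0.01 -0.  ]
n 10 row [13.3, -7.2, -13.4] [0.0084, 0.117, 0.0129] | total d [47.2, -61.0, -175.7] rv [0.084, 1.17, 0.129]
```

```bash
python3 -m creep '[[[13.3,-7.2,-13.4],[0.008,0.117,0.013]],[[13.3,-7.2,-13.4],[0.008,0.117,0.013]],[[13.3,-7.2,-13.4],[0.008,0.117,0.013]],[[13.3,-7.2,-13.4],[0.008,0.117,0.013]],[[13.3,-7.2,-13.4],[0.008,0.117,0.013]],[[13.3,-7.2,-13.4],[0.008,0.117,0.013]],[[13.3,-7.2,-13.4],[0.008,0.117,0.013]],[[13.3,-7.2,-13.4],[0.008,0.117,0.013]],[[13.3,-7.2,-13.4],[0.008,0.117,0.013]],[[13.3,-7.2,-13.4],[0.008,0.117,0.013]]]' 50 | sed -n '2p;4,5p'
python3 up.py;  python3 m.py square -15 42
```

```text
eef_pos: [0.4384, -0.0009, 0.236]
ft_force: [0.5, -0.4, 0.2]
grip_width: 0.05
tall [(0.62, [192.0, 198.0], array([0.582, 0.17 , 0.118])), (0.29, [127.0, 188.0], array([0.61 , 0.338, 0.151]))]
round [(0.79, [218.0, 192.0], array([0.596, 0.094, 0.127]))]
square [(0.63, [326.0, 172.0], array([ 0.66 , -0.22 ,  0.024]))]
y~ -0.05 259 [ 0.48  -0.036  0.65 ] [ 0.465 -0.067  0.015] [ 0.61  -0.025  0.684]
y~ -0.0 593 [0.481 0.    0.64 ] [ 0.465 -0.025  0.015] [0.705 0.025 0.681]
y~ 0.05 224 [0.488 0.034 0.628] [0.466 0.025 0.015] [0.704 0.066 0.684]
y~ 0.1 360 [0.6   0.101 0.067] [0.502 0.077 0.015] [0.647 0.125 0.134]
y~ 0.15000000000000002 194 [0.589 0.156 0.049] [0.524 0.125 0.015] [0.629 0.175 0.148]
y~ 0.2 347 [0.596 0.194 0.07 ] [0.531 0.175 0.015] [0.697 0.225 0.154]
y~ 0.25 83 [0.687 0.239 0.023] [0.49  0.225 0.015] [0.704 0.264 0.029]
[(0.73, [325.0, 149.0])]
square 544 base end [ 0.658 -0.223] dir 2.6 len 0.126 stem lateral -0.0098 0.0075 stem z 0.0402 zmax 0.067
grasp [ 699.9 -221.4] 25.448 yaw 182.64906556355925
n 7 row [-31.2, -32.5, 20.3] [-0.0004, -0.0384, -0.0064] | total d [-237.1, -222.8, 115.4] rv [-0.003, -0.268, -0.045]
n 3 row [-0.0, -0.0, 36.7] [0.0, 0.0, -0.0] | total d [0.0, 0.0, 110.0] rv [0.0, -0.0, -0.0]
```

```bash
python3 -m creep '[[[-31.2,-32.5,20.3],[0,-0.038,-0.006]],[[-31.2,-32.5,20.3],[0,-0.038,-0.006]],[[-31.2,-32.5,20.3],[0,-0.038,-0.006]],[[-31.2,-32.5,20.3],[0,-0.038,-0.006]],[[-31.2,-32.5,20.3],[0,-0.038,-0.006]],[[-31.2,-32.5,20.3],[0,-0.038,-0.006]],[[-31.2,-32.5,20.3],[0,-0.038,-0.006]],[[0,0,0],[0,0,0]]]' | sed -n '2p;4,5p'
python3 plan.py 700,-221.5,25.5,182.6,-15,4,14
```

```text
eef_pos: [0.6746, -0.2248, 0.1167]
ft_force: [-0.4, 0.9, -0.5]
grip_width: 0.05
t 39.73 tcp [ 674.6 -224.8  116.7] q [-0.36  0.54  0.12  0.91  0.1  -0.39]
n 4 row [-0.3, 0.6, 27.2] [-0.0007, -0.0009, -0.0011] | total d [-1.4, 2.5, 108.7] rv [-0.003, -0.004, -0.004]
```

```bash
python3 -m creep '[[[-1.4,2.5,26],[0,0,0]],[[0,0,26],[0,0,0]],[[0,0,26],[0,0,0]],[[0,0,26],[0,0,0]],[[0,0,0],[0,0,0]]]' | sed -n '2p;4,5p'
python3 plan.py 700,-221.5,25.5,182.6,-15,4,14
python3 -m creep '[[[0,0,0],[0,0,0]],[[0,0,0],[0,0,0]],[[0,0,0],[0,0,0]],[[0,0,0],[0,0,0]],[[0,0,0],[0,0,0]],[[0,0,0],[0,0,0]]]' 8 | sed -n '2,6p'
```

```text
eef_pos: [0.7025, -0.2186, 0.019]
ft_force: [0.1, 0.0, 0.1]
grip_width: 0.0494
t 40.35 tcp [ 702.5 -218.6   19. ] q [-0.34  0.68  0.08  0.73  0.09 -0.37]
n 4 row [0.2, -0.7, 1.8] [-0.0006, -0.0005, -0.0003] | total d [0.9, -2.8, 7.0] rv [-0.002, -0.002, -0.001]
eef_pos: [0.7036, -0.22, 0.021]
tool_rot: [-0.021, 0.991, 0.001, 0.131]
ft_force: [-2.4, -0.5, 6.2]
grip_width: 0.0134
grasp_force: 58.7
```

```bash
python3 plan.py 700,-220,66,182.6,-15,3,14 490,-190,66,182.6,-15,6,14 490,-190,26,182.6,-15,3,14
```

```text
t 41.1 tcp [ 703.6 -220.    21. ] q [-0.34  0.68  0.09  0.73  0.09 -0.37]
n 3 row [-2.7, 0.0, -10.1] [-0.0011, -0.0, -0.0007] | total d [-8.2, 0.1, -30.4] rv [-0.003, -0.0, -0.002]
n 6 row [33.6, 6.6, -9.0] [0.0, 0.0, -0.0] | total d [201.3, 39.5, -53.9] rv [-0.0, 0.0, -0.0]
n 3 row [3.5, 0.0, 12.9] [0.0, 0.0, -0.0] | total d [10.4, 0.0, 38.6] rv [-0.0, 0.0, -0.0]
```

```bash
python3 -m creep '[[[-2.7,0,-10],[0,0,0]],[[-2.7,0,-10],[0,0,0]],[[-2.7,0,-10],[0,0,0]],[[33.6,6.6,-9],[0,0,0]],[[33.6,6.6,-9],[0,0,0]],[[33.6,6.6,-9],[0,0,0]],[[33.6,6.6,-9],[0,0,0]],[[33.6,6.6,-9],[0,0,0]],[[33.6,6.6,-9],[0,0,0]],[[0,0,0],[0,0,0]]]' | sed -n '2p;4,6p'
python3 -m creep '[[[2.6,0,9.5],[0,0,0]],[[2.6,0,9.5],[0,0,0]],[[1.5,0,6],[0,0,0]],[[0,0,0],[0,0,0]]]' | sed -n '2p;4,6p'
```

```text
eef_pos: [0.4894, -0.188, 0.0504]
ft_force: [-0.1, -0.4, -3.3]
grip_width: 0.0131
grasp_force: 58.6
eef_pos: [0.4925, -0.1888, 0.0237]
ft_force: [0.6, -0.3, -3.3]
grip_width: 0.0138
grasp_force: 58.6
```

```bash
python3 -m creep '[[[0.5,0,2],[0,0,0]],[[0,0,0],[0,0,0]]]' | sed -n '2p;4,6p'
python3 -m creep '[[[0,0,0],[0,0,0]],[[0,0,0],[0,0,0]],[[0,0,0],[0,0,0]],[[0,0,0],[0,0,0]]]' 50 | sed -n '2p;4,6p'
python3 plan.py 492,-188.5,29,182.6,30,6,14
python3 -c "
from h import *
p=shot('wrist');cv2.imwrite('pics/w6.png',p['image'])"
```

```text
eef_pos: [0.4932, -0.1892, 0.023]
ft_force: [0.5, 0.3, -4.5]
grip_width: 0.0135
grasp_force: 58.6
eef_pos: [0.4933, -0.1893, 0.0233]
ft_force: [-0.6, -0.2, -0.1]
grip_width: 0.0501
grasp_force: 0.0
t 43.6 tcp [ 493.3 -189.3   23.3] q [-0.43  0.35 -0.5   0.49  0.12 -0.46]
n 6 row [1.3, 0.1, 1.2] [-0.0004, 0.1307, -0.0005] | total d [9.6, 0.8, 4.0] rv [-0.002, 0.784, -0.003]
```

View pics/w6.png

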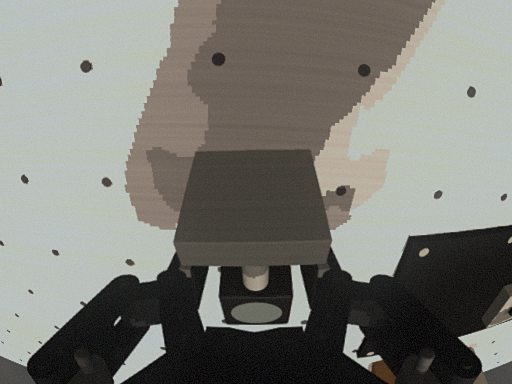

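```bash
python3 -m creep '[[[1,0.1,1],[0,0.131,0]],[[1,0.1,1],[0,0.131,0]],[[1,0.1,1],[0,0.131,0]],[[1,0.1,1],[0,0.131,0]],[[1,0.1,1],[0,0.131,0]],[[1,0.1,1],[0,0.131,0]],[[0,0,0],[0,0,0]]]' | sed -n '2p;4,6p'
python3 plan.py 493,-188.5,26,182.6,30,6,14
```

```text
eef_pos: [0.4868, -0.1881, 0.0136]
ft_force: [0.0, 0.5, -0.4]
grip_width: 0.05
grasp_force: 0.0
t 44.52 tcp [ 486.8 -188.1   13.6] q [-0.28  0.87  0.32  1.53 -0.16 -0.28]
n 6 row [0.1, -0.1, 0.0] [0.0001, -0.0011, -0.0002] | total d [0.8, -0.7, 0.2] rv [0.001, -0.007, -0.001]
```

```bash
python3 -m creep '[[[0,0,0],[0,0,0]],[[0,0,0],[0,0,0]],[[0,0,0],[0,0,0]],[[0,0,0],[0,0,0]],[[0,0,0],[0,0,0]],[[0,0,0],[0,0,0]]]' 8 | sed -n '2p;4,6p'
python3 -m creep '[[[13,0,-23],[0,0,0]],[[13,0,-23],[0,0,0]],[[13,0,-23],[0,0,0]],[[13,0,-23],[0,0,0]],[[13,0,-23],[0,0,0]],[[13,0,-23],[0,0,0]],[[13,0,-23],[0,0,0]],[[0,0,0],[0,0,0]]]' | sed -n '2p;4,6p'
python3 plan.py 520,-120,215,180,-60,12,14 595,-14,215,178.6,-67,4,14
```

```text
eef_pos: [0.4868, -0.1893, 0.019]
ft_force: [-1.5, -1.5, 6.7]
grip_width: 0.0136
grasp_force: 59.3
eef_pos: [0.49, -0.1884, 0.2034]
ft_force: [0.0, -0.2, -4.3]
grip_width: 0.0133
grasp_force: 58.9
t 46.27 tcp [ 490.  -188.4  203.4] q [-0.28  0.72  0.56  1.91 -0.16 -0.28]
n 12 row [-4.0, 5.6, 0.3] [0.0007, -0.1307, 0.0039] | total d [-36.6, 66.6, -26.5] rv [0.009, -1.568, 0.046]
n 4 row [-8.9, 26.6, 16.4] [0.0055, -0.0305, 0.0027] | total d [-39.2, 105.7, 64.8] rv [0.022, -0.122, 0.011]
```

```bash
python3 -m creep '[[[-4,5.6,0.3],[0.0007,-0.131,0.004]],[[-4,5.6,0.3],[0.0007,-0.131,0.004]],[[-4,5.6,0.3],[0.0007,-0.131,0.004]],[[-4,5.6,0.3],[0.0007,-0.131,0.004]],[[-4,5.6,0.3],[0.0007,-0.131,0.004]],[[-4,5.6,0.3],[0.0007,-0.131,0.004]],[[-4,5.6,0.3],[0.0007,-0.131,0.004]],[[-4,5.6,0.3],[0.0007,-0.131,0.004]],[[-4,5.6,0.3],[0.0007,-0.131,0.004]],[[-4,5.6,0.3],[0.0007,-0.131,0.004]],[[-4,5.6,0.3],[0.0007,-0.131,0.004]],[[-4,5.6,0.3],[0.0007,-0.131,0.004]]]' | sed -n '2p;4,6p'
python3 -m creep '[[[-8.9,26.6,16.4],[0.0055,-0.03,0.003]],[[-8.9,26.6,16.4],[0.0055,-0.03,0.003]],[[-8.9,26.6,16.4],[0.0055,-0.03,0.003]],[[-8.9,26.6,16.4],[0.0055,-0.03,0.003]],[[0,0,0],[0,0,0]]]' | sed -n '2p;4,6p'
python3 plan.py 595,-14,75,178.6,-67,8,14
```

```text
eef_pos: [0.5277, -0.1197, 0.2039]
ft_force: [1.2, -1.1, -5.6]
grip_width: 0.0137
grasp_force: 58.9
eef_pos: [0.6049, -0.0128, 0.2032]
ft_force: [-0.1, 0.1, -4.0]
grip_width: 0.0137
grasp_force: 59.3
t 48.4 tcp [604.9 -12.8 203.2] q [-0.02  0.16 -1.02 -0.75  0.    0.  ]
n 8 row [15.1, -0.2, 7.1] [0.0004, -0.0027, -0.0001] | total d [120.7, -1.7, 57.6] rv [0.003, -0.021, -0.001]
```

```bash
python3 -m creep '[[[15.2,0,7.1],[0,0,0]],[[15.2,0,7.1],[0,0,0]],[[15.2,0,7.1],[0,0,0]],[[15.2,0,7.1],[0,0,0]],[[15.2,0,7.1],[0,0,0]],[[15.2,0,7.1],[0,0,0]],[[15.2,0,7.1],[0,0,0]],[[15.2,0,7.1],[0,0,0]],[[4,0,2],[0,0,0]],[[4,0,2],[0,0,0]],[[0,0,0],[0,0,0]]]' | sed -n '2p;4,6p'
python3 -m creep '[[[3,0,1.6],[0,0,0]],[[3,0,1.6],[0,0,0]],[[0,0,0],[0,0,0]]]' | sed -n '2p;4p'
python3 plan.py 597,-14,55,178.6,-67,8,14
```

```text
eef_pos: [0.6119, -0.0154, 0.0641]
ft_force: [-0.7, 1.0, -3.6]
grip_width: 0.0137
grasp_force: 59.5
eef_pos: [0.6127, -0.0151, 0.0572]
ft_force: [0.2, -0.2, -3.4]
t 50.15 tcp [612.7 -15.1  57.2] q [-0.02  0.75 -1.08 -1.42 -0.    0.  ]
n 8 row [1.0, 0.1, 0.1] [-0.0001, -0.002, -0.0003] | total d [8.2, 0.7, 0.5] rv [-0.001, -0.016, -0.002]
```

```bash
python3 -m creep '[[[3,0,1.5],[0,0,0]],[[0,0,0],[0,0,0]]]'| sed -n '2p;4p'
python3 -m creep '[[[2,0,1],[0,0,0]],[[0,0,0],[0,0,0]]]'| sed -n '2p;4p'
python3 -m creep '[[[1.5,0,0.6],[0,0,0]],[[0,0,0],[0,0,0]]]'| sed -n '2p;4p'
python3 -m creep '[[[1.5,0,0.6],[0,0,0]],[[0,0,0],[0,0,0]]]'| sed -n '2p;4p'
```

```text
eef_pos: [0.6128, -0.0151, 0.0536]
ft_force: [0.4, 0.3, -4.0]
eef_pos: [0.6129, -0.0152, 0.0516]
ft_force: [0.5, -0.9, -4.3]
eef_pos: [0.6128, -0.0152, 0.05]
ft_force: [0.3, -0.1, -4.3]
eef_pos: [0.6128, -0.0152, 0.0484]
ft_force: [-0.5, 0.4, -3.7]
```

```bash
python3 -m creep '[[[1.5,0,0.6],[0,0,0]],[[0,0,0],[0,0,0]]]'| sed -n '2p;4p'
python3 -m creep '[[[1.5,0,0.6],[0,0,0]],[[0,0,0],[0,0,0]]]'| sed -n '2p;4p'
```

```text
eef_pos: [0.613, -0.0152, 0.0476]
ft_force: [-1.9, -0.2, 0.1]
eef_pos: [0.6134, -0.0153, 0.0474]
ft_force: [-4.9, 0.3, 5.7]
```

```bash
python3 -m creep '[[[1.5,0,0.6],[0,0,0]],[[0,0,0],[0,0,0]]]'| sed -n '2p;4p'
python3 -m creep '[[[0,0,0],[0,0,0]],[[0,0,0],[0,0,0]],[[0,0,0],[0,0,0]],[[0,0,0],[0,0,0]],[[0,0,0],[0,0,0]]]' 75 | sed -n '2p;4,5p'
python3 -m creep '[[[-16,0,-7],[0,0,0]],[[-23,0,-10],[0,0,0]],[[-23,0,-10],[0,0,0]],[[-23,0,-10],[0,0,0]],[[-23,0,-10],[0,0,0]],[[-23,0,-10],[0,0,0]],[[-23,0,-10],[0,0,0]],[[0,0,0],[0,0,0]]]' | sed -n '2p;4,5p'
python3 plan.py 440,100,260,176,0,10
```

```text
eef_pos: [0.6137, -0.0152, 0.0472]
ft_force: [-7.5, 0.1, 11.6]
eef_pos: [0.6127, -0.0151, 0.0436]
ft_force: [-0.3, 0.5, 0.1]
grip_width: 0.0751
eef_pos: [0.6147, -0.0155, 0.2151]
ft_force: [0.5, -0.4, -0.0]
grip_width: 0.0747
t 53.52 tcp [614.7 -15.5 215.1] q [-0.03  0.15 -0.99 -0.73 -0.    0.  ]
n 10 row [12.5, 10.8, -15.1] [0.0027, 0.1159, 0.0038] | total d [30.1, 111.0, -180.7] rv [0.027, 1.159, 0.038]
```

```bash
python3 -m creep '[[[12.5,2,-15],[0.002,0.116,0.004]],[[12.5,2,-15],[0.002,0.116,0.004]],[[12.5,10,-15],[0.002,0.116,0.004]],[[12.5,10,-15],[0.002,0.116,0.004]],[[12.5,10,-15],[0.002,0.116,0.004]],[[12.5,10,-15],[0.002,0.116,0.004]],[[12.5,10,-15],[0.002,0.116,0.004]],[[12.5,10,-15],[0.002,0.116,0.004]],[[12.5,10,-15],[0.002,0.116,0.004]],[[12.5,10,-15],[0.002,0.116,0.004]]]' 40 | sed -n '2p;4,5p'
python3 - <<'E'
from h import *
p=shot('top');cv2.imwrite('pics/t7.png',cv2.resize(p['image'][110:260,80:340],(780,450)))
C=cloud(p)
for n in("tall","round","square"):
    print(n,[(round(r["score"],2),onz(p,r["position"],.008).round(3)) for r in vision.place_of(p,"mount_"+n)[:1]])
m=(abs(C[...,0]-.522)<.013)&(abs(C[...,1]-.334)<.02)&(C[...,2]>.07)&(C[...,2]<.25);print("knob",C[m].max(0),m.sum())
E
python3 plan.py 525,336,270,175.25,0,8
```

```text
eef_pos: [0.4383, 0.0761, 0.2558]
ft_force: [0.1, 0.3, 0.1]
grip_width: 0.0397
tall [(0.78, array([[0.586, 0.192, 0.008]]))]
round [(0.55, array([[0.598, 0.102, 0.008]]))]
square [(0.58, array([[ 0.599, -0.016,  0.008]]))]
knob [0.53396255 0.34123077 0.21546267] 54
t 54.98 tcp [439.3  75.6 255.1] q [ 0.17  0.13 -0.07  1.38  0.01  0.23]
n 8 row [-8.3, 33.3, -1.8] [0.0007, -0.001, 0.0019] | total d [-67.8, 265.7, -13.9] rv [0.006, -0.008, 0.015]
```

View pics/t7.png

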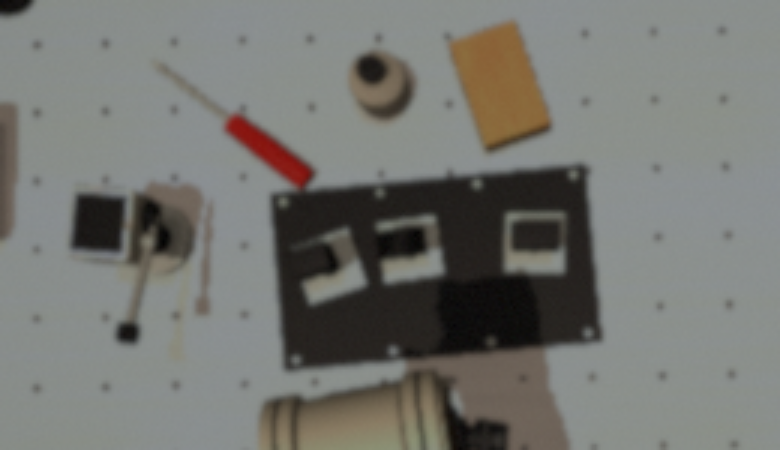

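The top view shows all three mounts upright with their bases inside the plate: tall at (330,267), round at (410,248) and square at (535,243). The lever is still raised, with its knob at (127,332). Next I'll lower it.

```bash
python3 -m creep '[[[-8.3,33.3,-1.8],[0,-0.001,0.002]],[[-8.3,33.3,-1.8],[0,-0.001,0.002]],[[-8.3,33.3,-1.8],[0,-0.001,0.002]],[[-8.3,33.3,-1.8],[0,-0.001,0.002]],[[-8.3,33.3,-1.8],[0,-0.001,0.002]],[[-8.3,33.3,-1.8],[0,-0.001,0.002]],[[-8.3,33.3,-1.8],[0,-0.001,0.002]],[[-8.3,33.3,-1.8],[0,-0.001,0.002]],[[0,0,0],[0,0,0]]]' | sed -n '2p;4,5p'
python3 plan.py 524,336.5,198,175.25,0,4
python3 l.py
```

```text
eef_pos: [0.5252, 0.3376, 0.2708]
ft_force: [0.1, -0.5, -0.3]
grip_width: 0.0398
t 56.1 tcp [525.2 337.6 270.8] q [0.57 0.49 0.47 1.54 0.   0.65]
n 4 row [0.3, -0.4, 18.2] [0.0015, 0.0001, 0.0002] | total d [1.1, -1.6, 72.8] rv [0.006, 0.001, 0.001]
place_of 0.76 249 197 [0.5174 0.3358 0.2121]
555 [0.51183207 0.32751161 0.20055811] [0.53492422 0.34424766 0.2146581 ] theory raised knob top z 0.21714829847437828
```

```bash
python3 -m creep '[[[2,-1.5,18],[0,0,0]],[[0,0,18],[0,0,0]],[[0,0,18],[0,0,0]],[[0,0,18],[0,0,0]],[[0,0,0],[0,0,0]]]' | sed -n '2p;4,5p'
python3 -m creep '[[[0,0,0],[0,0,0]],[[0,0,0],[0,0,0]],[[0,0,0],[0,0,0]],[[0,0,0],[0,0,0]],[[0,0,0],[0,0,0]]]' 8 | sed -n '2p;4,6p'
python3 -m creep '[[[5.5,0,12.2],[0,0,0]],[[3.7,0,13],[0,0,0]],[[1.7,0,13.4],[0,0,0]],[[-0.3,0,13.5],[0,0,0]],[[-2.4,0,13.3],[0,0,0]],[[-4.3,0,12.7],[0,0,0]],[[-3.9,0,8.1],[0,0,0]],[[-1.5,0,3],[0,0,0]],[[0,0,0],[0,0,0]]]'
```

```text
eef_pos: [0.522, 0.3333, 0.1995]
ft_force: [0.6, -0.4, -0.0]
grip_width: 0.0397
eef_pos: [0.5231, 0.3352, 0.2014]
ft_force: [-2.8, -2.5, 2.6]
grip_width: 0.0138
grasp_force: 60.2
clock: 58.58
eef_pos: [0.5186, 0.3357, 0.1154]
tool_rot: [0.041, 0.999, 0.003, -0.004]
ft_force: [-22.5, -6.5, 27.6]
grip_width: 0.0139
grasp_force: 70.7
```

```bash
python3 -m creep '[[[0,0,0],[0,0,0]],[[0,0,0],[0,0,0]],[[0,0,0],[0,0,0]]]' 45 | sed -n '2p;4p'
python3 -m creep '[[[0,0,-20],[0,0,0]],[[0,0,-30],[0,0,0]],[[0,0,-40],[0,0,0]],[[0,0,-40],[0,0,0]],[[60,0,-10],[0,0,0]],[[60,0,0],[0,0,0]],[[50,-40,0],[0,0,0]],[[0,-40,0],[0,0,0]],[[0,0,0],[0,0,0]]]' | sed -n '1,2p;4p'
python3 - <<'E'
from h import *
p=shot('top');cv2.imwrite('pics/t8.png',cv2.resize(p['image'][110:260,80:340],(780,450)));C=cloud(p)
w=shot("wrist");D=cloud(w)
for c in(C,D):
    m=(abs(c[...,0]-.522)<.01)&(abs(c[...,1]-.335)<.012)&(c[...,2]>.07)&(c[...,2]<.25);print("knob",c[m].max(0) if m.any() else None,m.sum(),"lowered top z",.165-.0431+.009)
E
```

```text
eef_pos: [0.5251, 0.336, 0.1111]
ft_force: [1.8, -0.1, 0.6]
clock: 60.08
eef_pos: [0.3491, 0.2688, 0.2513]
ft_force: [0.3, 0.5, 0.5]
knob [0.52985907 0.34299607 0.13449064] 37 lowered top z 0.13090000000000002
knob None 0 lowered top z 0.13090000000000002
```

View pics/t8.png

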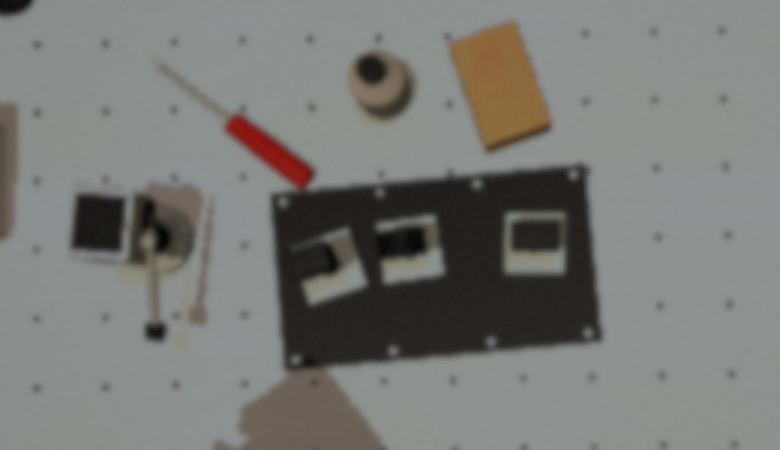

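The lever is down, with its knob at (155,332). All three mounts stand on the plate and the bystanders haven't moved.

```bash
python3 -c "
from workcell import workorder
print(workorder.job_done())"
```

```text
the job is handed in; nothing more can be done
None
```

The job is handed in at about 60 s: I raised the lever, stood all three mounts upright with their bases on the plate, then lowered the lever to its stop; the bottle, screwdriver and box were not touched.

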